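# Clip on the chip tray and wipe the fitting board clean

### The arm

A 6-joint arm with a two-finger parallel gripper is mounted at the origin on a cart in front of the work surface, level with it; the furniture and walls round the work are solid. World frame = base frame: x ahead of the robot, y to its left, z up, the work surface at z = 0. Lengths are in m, angles in degrees, forces in N, time in s.
With the tool pointing down it reaches from about 0.35 to 0.925 m from the base axis. Payload 6.4 kg.
Tool frame: the origin (TCP) lies at the very end of the fingers, on their centre line; the grasp point (between the pads) lies 19 mm behind it; z points along the fingers, y is the line along which they close (so a half turn about z gives the same grasp; the last joint's range is limited). The gripper opens to 85 mm and grips with 20 to 120 N. Pads are 22 mm wide; open, the fingers measure 114 mm over their backs; the gripper's body (76 mm by 85 mm) begins 54 mm behind the grasp point. The pads swing forward as they close: fully open they stand 13 mm farther back than shut.
Start: joints at [57.92, 14.043, 89.255, -0, 76.702, -9.975], TCP at [0.245, 0.602, 0.231] pointing down, gripper open.
Joint ranges: [-179.41, 179.41], [-58.25, 129.5], [7.25, 145.43], [-54.29, 234.29], [11.92, 165.04], [-157.13, 157.13]. Speed limits (degrees/s): [147.25, 147.25, 180, 180, 180, 180].

### API

Orientations are given as a 3x3 rotation matrix whose columns are the frame's x, y, z axes.
In Python, from rig import manip, viewer gives the robot as it stands. The module is installed in compiled form; this text tells all that it offers.
- The arm moves only by the tool move_arm, never from a script. Its argument "motion" is text: rows parted by semicolons, each of 7 numbers parted by spaces: the opening, from 0 (shut) to 1 (fully open), then the shift along the tool's x, y, z in mm, then the turn, a rotation vector about the tool's x, y, z in degrees. A call has exactly 8 rows; each row shifts and turns the commanded pose from where the row before left it, along the tool's axes as they then stand; what a row does not reach is not made up. A row lasts 1/8 s, in which the tool goes at most 62.5 mm and 10.7 degrees, less where a joint would pass 70% of its speed; a pose out of reach is approached as far as the arm can. A call with a gripper value outside its range is refused whole. The fingers move at their own pace and stop on an object; "squeeze" is the grip in N (left out, the last holds). Time passes only in rows, so rows that do not move let the fingers close, or fill a call up. It gives the time, the measured TCP pose, the force, the opening and the grip force at its end, in the units of the state.
- manip.state(): the state, without advancing time (a new reading comes with each control period).
- viewer.camera(name): name is "scene" or "top"; returns the picture (420x560x3 uint8, red, green, blue); there is no depth.
- viewer.camera_info(name): a dict with "camera_matrix" (3x3 intrinsics, pixels), "k1" (the pictures are not rectified: a ray, as slopes to the right and down, at radius r is drawn at 1 + k1 r^2 times it, then the intrinsics apply), "rvec" (rotation vector, rad) and "tvec" (3), from world to camera coordinates, as OpenCV has them. Camera axes: x right, y down, z forward; pixel columns grow to the right and rows downward; lengths in m; the calibration is good to about 2 mm. A picture is of the moment at which its call begins. camera_info takes no time and is no camera call.
- manip.sign_off(): hands the job in; it is judged then, once.
The state is a dict: "time": time; "joint_positions": joint angles; "qd": joint speeds; "joint_efforts": joint torques, N m; "eef_pos": TCP position; "eef_rot": TCP orientation; "ft_force": force on the tool from outside, world axes, zero at the start; "torque": the same for the moment, N m; "width": finger opening in m; "grip_force": force on a finger pad.
Only numpy, scipy, OpenCV 4.12 (cv2) and the standard library are available. Lean on these libraries where they do the work, as an engineer would, in place of code of your own. Each camera call takes 0.05 s, during which the arm holds its last target. There are 200 camera calls.

### The job

Take the spring clamp off the end of the fitting board and clip it over the near lug of the blue chip tray and the board's rim together, so that the tray is held to the board. Then take the scraper block from its rest, wipe all six brass offcuts along the plate, off its open end and into the tray (with the scraper, not with the fingers), and stand the scraper back in its rest. Do not shove the tray out of place or disturb the oiler and the loupe.

Things in the scene. Friction and masses are not known exactly. Their poses are not given: they have to be found in the camera images.
- board: Fixed board: aluminium plate 226 (x) by 240 mm (y), its top 47 mm above the bench. Steel rims 3 mm thick stand 25 mm above the plate (top 72 mm above the bench) along both long sides (inner faces at x = -110 and +110 mm) and the +y end (inner face y = +117). The -y end is open, above the blue tray. Origin: centre of the underside, at bench height; z up.
- open_edge (a point): Middle of the plate's open -y edge, on the plate's top surface, 120 mm from the board's centre. Offcuts pushed past it fall into the tray. Axes as the board's.
- tray: Loose blue sheet-metal chip tray, 0.3 kg, 234 (x) by 110 mm (y), open on top, on the bench at the board's open end, axes parallel to the board's; the plate overhangs it by about 15 mm. Outer end wall 59 mm high; side cheeks 72 mm high, 3 mm thick, run on to y = +80 mm as lugs, each 1 mm outside a long rim of the board. Origin: centre of the underside; z up.
- lug (a point): Where the clamp goes, on the tray's near (robot side) lug: on the top edge, 72 mm above the bench, in the middle of the thickness of rim and lug together (7 mm in all, across the tray's x). They overlap for 20 mm either way along the tray's y. Clipped here, the clamp's jaws reach 15 mm and its handle ends 25 mm in over the plate. Axes as the tray's.
- clamp: Upright sprung clamp like a big clothes peg, black with orange ends, 73 mm high, 20 mm wide, 65 g, clipped at the start on the board's +y end rim. Origin: on the hinge pin, 8 to 20 mm above the edge it is clipped over (15 at the start). x: across the jaws, the way to squeeze; y: along the pin. Handle ends: round bars 36 mm above the pin, 56 mm apart outside; jaw pads 30 mm below it, tips 33 mm.
- clamp_jaw (a joint): Clamp hinge, rad, sprung shut: 0 at the start (pads 3 mm apart), about 0.13 with pads 7 mm apart, about 0.7 when the handle ends are squeezed to 30 mm over their outsides (takes about 15 N; jaws then open 23 mm). Let go, it pinches with about 10 N. The body's axes are those of one half and lean by up to half this angle.
- scraper: Scraper block, 0.18 kg, standing in its rest. Rubber foot 110 (x) by 28 mm (y), 12 mm high; aluminium up to 29 mm; then a beech handle 66 (x) by 22 mm (y, the way to grasp it) up to 72 mm. Drawn along its y with the foot about 1 mm above or lightly on the plate, it pushes offcuts before it. Origin: centre of the foot's underside; z up.
- rest: Scraper rest: fixed shallow grey plastic tray 152 (x) by 66 mm (y), lip 12 mm high and 4 mm thick, floor 4 mm above the bench; the scraper stands along its x. It is to the left or the right of the board, with the flat tin on the other side. Origin: centre of the underside; z up.
- driver_bit (a point): Tip of the bit of a red powered driver that hangs upright over the assembly jig on the black mat, far left: a fixed obstacle. Its body is 40 mm across and rises 0.3 m straight above this point; a stiff arm carries it from above and behind. An arm that starts beside it should draw back towards its own base before turning to the board.
- parts_tin: Olive flat tin 71 x 89 x 22 mm, closed, fixed in place; a bystander. Origin: centre of its underside.
- oil_bottle: Small amber oiler with a red spout, 30 mm across, 86 mm high, loose; a bystander. Origin: centre of its underside.
- loupe: Black eye loupe, 39 mm across, 35 mm high, loose; a bystander. Origin: centre of its underside.
- chip_1: Loose brass offcut on the board's plate, straight strip 19 x 10 x 7 mm, 11 g. Origin: middle of its underside.
- chip_2: Loose brass offcut on the board's plate, L-shaped piece 17 x 17 x 7 mm, 11 g. Origin: middle of its underside.
- chip_3: Loose brass offcut on the board's plate, stubby block 14 x 13 x 8 mm, 11 g. Origin: middle of its underside.
- chip_4: Loose brass offcut on the board's plate, straight strip 19 x 10 x 7 mm, 11 g. Origin: middle of its underside.
- chip_5: Loose brass offcut on the board's plate, L-shaped piece 17 x 17 x 7 mm, 11 g. Origin: middle of its underside.
- chip_6: Loose brass offcut on the board's plate, stubby block 14 x 13 x 8 mm, 11 g. Origin: middle of its underside.
Things that resemble listed ones, but are neither listed nor needed, are in the scene too. Leave any red or turquoise look-alike of the clamp alone.

How it is judged:
By the outcome, as a careful person would: the job done as asked, in the order asked, and still so for the second after the job is handed in, with the robot touching nothing.
It also fails if it takes over 69 s, if anything falls off the work surface, if the arm or the gripper's body presses on something with over 40 N, if the wrist force passes 120 N, or if a joint passes its speed limit or range.

## Working session

There is one attempt and no reset: what is moved stays moved. The work goes in short steps, Python scripts to look and compute and a tool call to move; the robot and the scene stay as the last step left them, time stands still between calls to the robot, and variables do not carry over. Pictures are saved under pics/ and viewed, at most 10 in all, crops included, and the job is handed in when it is done.

Besides the shell and the picture viewer there is one more tool, called in YAML: its name, and indented under it one key for each argument. move_arm: Moves the arm, as the interface text tells. Its arguments: {"type":"object","properties":{"motion":{"type":"string"},"squeeze":{"type":"number"}},"required":["motion"]}

```bash
mkdir -p pics; cat > h.py <<'E'
import numpy as np, cv2
from rig import manip, viewer
def cam(n):
    i=viewer.camera_info(n); return np.array(i["camera_matrix"],float),float(i["k1"]),np.array(i["rvec"],float).ravel(),np.array(i["tvec"],float).ravel()
def proj(n,P):
    K,k,r,t=cam(n); return cv2.projectPoints(np.array(P,float).reshape(-1,3),r,t,K,np.array([k,0,0,0,0.]))[0].reshape(-1,2)
def back(n,uv,z):
    "pixel -> world at height z"
    K,k,r,t=cam(n); s=cv2.undistortPoints(np.array(uv,float).reshape(-1,1,2),K,np.array([k,0,0,0,0.])).reshape(-1,2)
    R=cv2.Rodrigues(r)[0]; c=-R.T@t; d=np.c_[s,np.ones(len(s))]@R
    z=np.broadcast_to(z,len(d)); return c+d*((z-c[2])/d[:,2])[:,None]
def shot(n,f,crop=None,sc=1):
    im=viewer.camera(n)[:,:,::-1].copy(); cv2.imwrite(f"pics/raw_{f}.png",im)
    if crop: a,b,c,d=crop; im=im[b:d,a:c]
    if sc!=1: im=cv2.resize(im,None,fx=sc,fy=sc,interpolation=cv2.INTER_CUBIC)
    cv2.imwrite(f"pics/{f}.png",im); return im
E
python3 - <<'E'
from h import *
for n in("scene","top"):
    shot(n,n+"0",sc=1.42); K,k,r,t=cam(n); print(n,K.round(1).tolist(),k,(-cv2.Rodrigues(r)[0].T@t).round(3))
s=manip.state(); print(s)
E
```

```text
scene [[437.6, 0.0, 284.2], [0.0, 437.6, 222.5], [0.0, 0.0, 1.0]] 0.01456359110566092 [ 0.147 -0.754  0.904]
top [[480.8, 0.0, 282.9], [0.0, 480.8, 208.2], [0.0, 0.0, 1.0]] -0.16201319307509557 [0.365 0.112 1.515]
{'time': 0.1, 'joint_positions': array([ 5.79203125e+01,  1.40799675e+01,  8.93163012e+01,  7.56514555e-04,
        7.67024568e+01, -9.97667961e+00]), 'qd': array([ 0.01426061, -0.0985116 , -0.19005091, -0.10544673,  0.17567672,
        0.01434689]), 'joint_efforts': array([ 8.11269865e-05, -4.30672431e+01, -3.27128291e+01, -1.16526462e-04,
        2.83857058e-03, -9.03100698e-06]), 'eef_pos': array([0.24432046, 0.60180675, 0.23030745]), 'eef_rot': array([[-9.26507588e-01,  3.76274943e-01, -9.26014470e-04],
       [ 3.76275954e-01,  9.26506500e-01, -1.45316226e-03],
       [ 3.11169878e-04, -1.69480284e-03, -9.99998515e-01]]), 'ft_force': array([-0.01101804, -0.48703886, -0.17317676]), 'torque': array([-0.00581825,  0.02420426, -0.03555776]), 'grip_force': 0.0, 'width': 0.08545513397054487}
```

View pics/scene0.png

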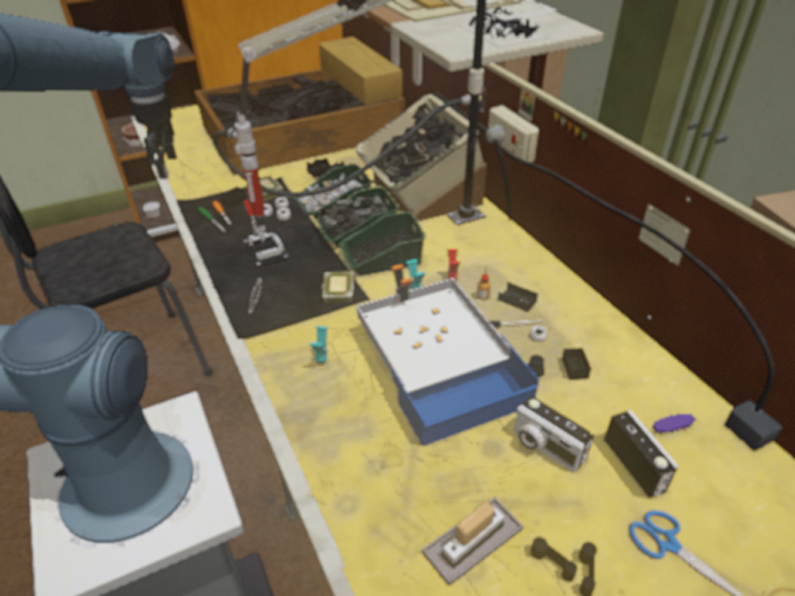

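View pics/top0.png

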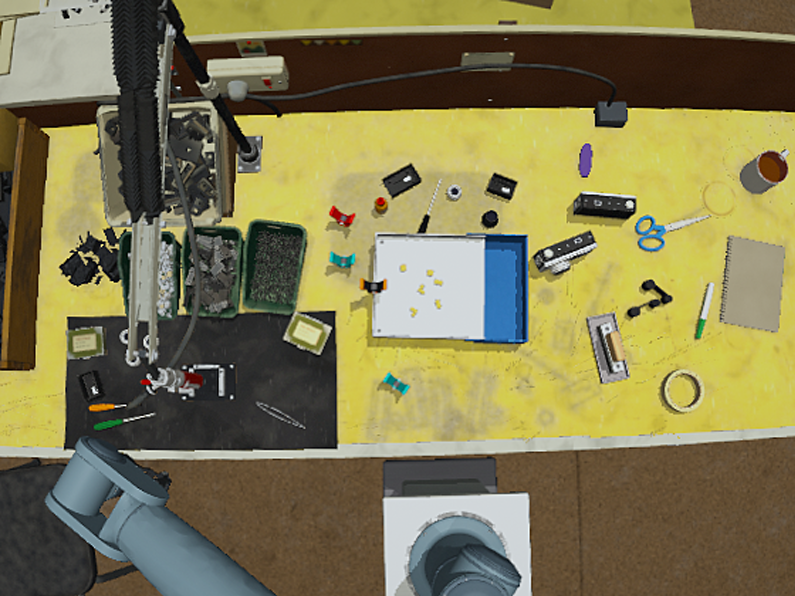

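The top view shows the board at about (374–485, 235–340) (scaled pixels), the tray to its right, the black/orange clamp at (373,285) on the left rim, and the scraper in its rest at (610,348). Next I'll take enlarged crops to measure from.

```bash
python3 - <<'E'
import cv2
im=cv2.imread('pics/raw_top0.png')[150:275,250:460]; cv2.imwrite('pics/topc.png',cv2.resize(im,None,fx=3.8,fy=3.8,interpolation=cv2.INTER_CUBIC))
im=cv2.imread('pics/raw_scene0.png')[165:315,205:395]; cv2.imwrite('pics/scenec.png',cv2.resize(im,None,fx=4,fy=4,interpolation=cv2.INTER_CUBIC))
E
```

```text
(no output)
```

View pics/topc.png

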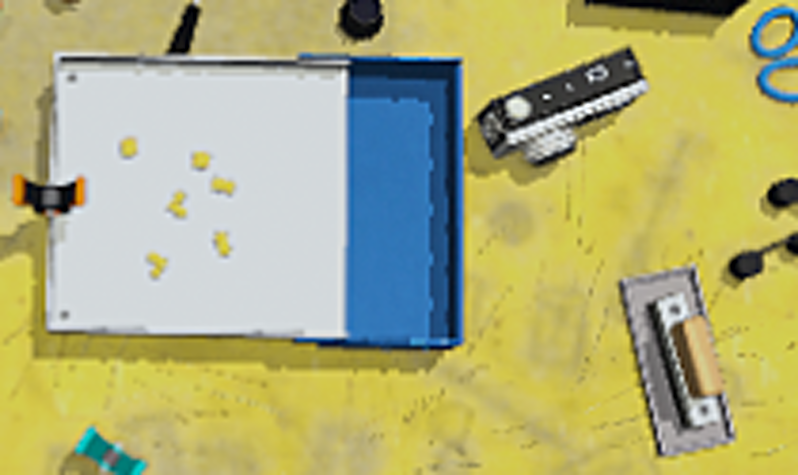

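View pics/scenec.png

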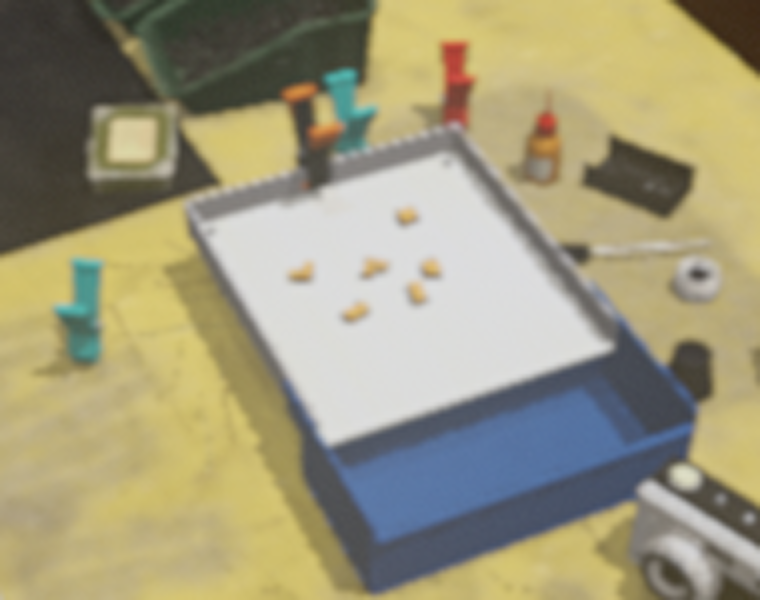

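The crops show the board's rim corners in the top crop at (53,57) and (47,332), the open edge at x=347, the tray end at x=463, and the clamp ends at (18,190) and (80,190). There are six chips around (125–235, 145–265). The rest corners are (620,282), (693,266), (735,440) and (660,457). I'll fit poses from both cameras.

```bash
cat > fit.py <<'E'
from h import *
from scipy.optimize import least_squares
T=lambda p:np.array(p,float)/3.8+[250,150]; S=lambda p:np.array(p,float)/4+[205,165]
def fit(model,obs,x0):
    def res(p):
        c,s=np.cos(p[2]),np.sin(p[2]); out=[]
        for (n,uv,i) in obs:
            m=np.array(model[i],float)/1e3; out.append(proj(n,[p[0]+c*m[0]-s*m[1],p[1]+s*m[0]+c*m[1],m[2]])[0]-uv)
        return np.ravel(out)
    r=least_squares(res,x0,loss='soft_l1'); return r.x,r.fun.reshape(-1,2).round(1)
if __name__=="__main__":
    B=dict(nl=(-113,120,72),fl=(113,120,72),no=(-110,-120,47),fo=(110,-120,47))
    p,r=fit(B,[("top",T((53,57)),'fl'),("top",T((47,332)),'nl'),("top",T((347,68)),'fo'),("top",T((347,337)),'no'),
     ("scene",S((188,203)),'nl'),("scene",S((458,126)),'fl'),("scene",S((328,446)),'no'),("scene",S((614,346)),'fo')],[.5,.1,0])
    print("board",p.round(4),np.degrees(p[2]).round(2),r.tolist())
    Tm=dict(n=(-117,-55,72),f=(117,-55,72))
    p,r=fit(Tm,[("top",T((463,59)),'f'),("top",T((463,347)),'n'),("scene",S((374,541)),'n'),("scene",S((695,405)),'f')],[.5,-.1,0])
    print("tray",p.round(4),np.degrees(p[2]).round(2),r.tolist())
    R=dict(a=(76,33,12),b=(76,-33,12),c=(-76,-33,12),d=(-76,33,12))
    p,r=fit(R,[("top",T(u),i) for u,i in(((620,282),'a'),((693,266),'b'),((735,440),'c'),((660,457),'d'))],[.4,-.3,.2])
    print("rest",p.round(4),np.degrees(p[2]).round(2),r.tolist())
    top=cv2.imread('pics/raw_top0.png'); sc=cv2.imread('pics/raw_scene0.png')
    hsv=cv2.cvtColor(top,cv2.COLOR_BGR2HSV)
    def blobs(im,lo,hi,box,mn=3):
        h=cv2.cvtColor(im,cv2.COLOR_BGR2HSV); m=cv2.inRange(h,lo,hi); k=np.zeros_like(m); k[box[1]:box[3],box[0]:box[2]]=1
        n,_,st,c=cv2.connectedComponentsWithStats(m*k); return [(c[i],st[i,4]) for i in range(1,n) if st[i,4]>=mn]
    for c,a in blobs(top,(15,60,60),(40,255,255),(268,172,338,234)): print("chip",back("top",[c],.051).round(3)[0],a,c.round(1))
    for c,a in blobs(top,(5,150,120),(20,255,255),(250,190,276,210)): print("orange top",c.round(1),a,back("top",[c],.123).round(4)[0])
    for c,a in blobs(sc,(3,130,100),(18,255,255),(270,180,292,205)): print("orange scene",c.round(1),a,back("scene",[c],.123).round(4)[0])
    # handle top of scraper
    for c,a in blobs(top,(8,50,120),(22,190,255),(424,228,445,258)): print("beech",c.round(1),a,back("top",[c],.076).round(4)[0])
E
python3 fit.py
```

```text
board [ 0.6042  0.0429 -0.0414] -2.37 [[0.6, -1.5], [0.7, -0.7], [0.1, -0.4], [0.4, -1.2], [-1.5, -0.2], [-0.8, -0.9], [-1.5, 0.3], [-0.4, 0.0]]
tray [ 0.5916 -0.1158 -0.0119] -0.68 [[-0.4, -0.1], [2.9, -0.4], [-0.5, -1.2], [-0.1, 0.8]]
rest [ 0.4598 -0.353   0.1745] 10.0 [[-0.2, -0.4], [0.1, -0.4], [0.0, 0.4], [0.2, 0.4]]
chip [0.647 0.102 0.051] 18 [283.5 188.2]
chip [0.635 0.043 0.051] 16 [302.5 191.5]
chip [0.611 0.143 0.051] 14 [270.5 200. ]
chip [0.613 0.026 0.051] 17 [308.4 198.4]
chip [0.598 0.063 0.051] 20 [296.4 203.5]
chip [0.566 0.028 0.051] 17 [308.1 213.6]
chip [0.55  0.081 0.051] 18 [291.  219.2]
orange top [254.2 199.4] 22 [0.602  0.1891 0.123 ]
orange top [270.5 200. ] 14 [0.599  0.1414 0.123 ]
orange scene [279.2 187.7] 31 [0.6021 0.1894 0.123 ]
orange scene [285.4 197.5] 28 [0.5969 0.1389 0.123 ]
beech [434.9 242.9] 117 [ 0.4613 -0.3545  0.076 ]
```

```bash
cat > plan.py <<'E'
import numpy as np, json, sys
from h import *
# usage: plan(rows, [(n,x,y,z,yaw,open),...]) from commanded pose in cmd.json; prints motion strings, 8 rows each
def load(): return json.load(open('cmd.json'))
def plan(wps,start=None):
    p=np.array(start if start is not None else load(),float); out=[]
    for n,x,y,z,yaw,o in wps:
        g=np.array([x*1e3,y*1e3,z*1e3,yaw])
        for k in range(n):
            d=(g-p)/(n-k); f=np.radians(p[3]); Y=np.array([np.cos(f),np.sin(f)]); X=np.array([-np.sin(f),np.cos(f)])
            r=[round(float(v)) for v in(d[:2]@X,d[:2]@Y,-d[2])]; w=round(float(-d[3]),1)
            out.append(f"{o:g} {r[0]} {r[1]} {r[2]} 0 0 {w:g}")
            p=p+np.r_[r[0]*X+r[1]*Y,-r[2],-w]
            R=np.hypot(*p[:2]); assert .35e3<R<925 or n==0,R
            assert np.linalg.norm(r)<60 and abs(w)<10.5,(r,w)
    while len(out)%8: out.append(out[-1].split()[0]+" 0 0 0 0 0 0")
    for i in range(0,len(out),8): print("; ".join(out[i:i+8]))
    json.dump(p.tolist(),open('cmd.json','w')); print(p.round(1))
def st():
    s=manip.state(); R=s['eef_rot']; print(round(s['time'],2),s['eef_pos'].round(4),'yaw',np.degrees(np.arctan2(R[1,1],R[0,1])).round(2),'F',s['ft_force'].round(1),'w',round(s['width'],4),'g',round(s['grip_force'],1))
E
python3 - <<'E'
from plan import *
for n,u in(("scene",(179.6,150)),("top",(140.8,267.6))):
    for z in(.1,.15): print(n,z,back(n,[u],z).round(3)[0])
print("lug end near",back("top",[np.array((297,343))/3.8+[250,150]],.072).round(4),"far",back("top",[np.array((300,57))/3.8+[250,150]],.072).round(4))
plan([(6,.16,.39,.25,67.9,1),(8,.38,.24,.25,80,1),(8,.6,.165,.17,87.6,1)],[245,602,231,67.9])
E
```

```text
scene 0.1 [0.407 0.568 0.1  ]
scene 0.15 [0.391 0.486 0.15 ]
top 0.1 [0.41  0.532 0.1  ]
top 0.15 [0.409 0.518 0.15 ]
lug end near [[ 0.4801 -0.0281  0.072 ]] far [[ 0.7122 -0.0402  0.072 ]]
1 0 -38 -3 0 0 -0; 1 0 -38 -3 0 0 -0; 1 0 -38 -3 0 0 -0; 1 0 -38 -3 0 0 -0; 1 -1 -38 -4 0 0 -0; 1 0 -38 -3 0 0 -0; 1 -33 -7 0 0 0 -1.5; 1 -32 -8 0 0 0 -1.5
1 -32 -9 0 0 0 -1.5; 1 -32 -10 0 0 0 -1.5; 1 -32 -10 0 0 0 -1.5; 1 -31 -11 0 0 0 -1.5; 1 -31 -12 0 0 0 -1.5; 1 -31 -13 0 0 0 -1.6; 1 -29 -4 10 0 0 -0.9; 1 -29 -5 10 0 0 -1
1 -28 -5 10 0 0 -0.9; 1 -28 -6 10 0 0 -1; 1 -28 -6 10 0 0 -0.9; 1 -28 -7 10 0 0 -1; 1 -28 -8 10 0 0 -0.9; 1 -29 -8 10 0 0 -1; 1 0 0 0 0 0 0; 1 0 0 0 0 0 0
[600.4 164.7 170.   87.6]
```

move_arm:
  motion: "1 0 -38 -3 0 0 0; 1 0 -38 -3 0 0 0; 1 0 -38 -3 0 0 0; 1 0 -38 -3 0 0 0; 1 -1 -38 -4 0 0 0; 1 0 -38 -3 0 0 0; 1 -33 -7 0 0 0 -1.5; 1 -32 -8 0 0 0 -1.5"

```text
time: 1.1
eef_pos: [0.2149, 0.3521, 0.2502]
eef_rot: [[-0.946, 0.326, 0.0], [0.326, 0.946, 0.0], [-0.0, 0.0, -1.0]]
ft_force: [0.8, 0.4, -0.2]
width: 0.0854
grip_force: 0.0
```

move_arm:
  motion: "1 -32 -9 0 0 0 -1.5; 1 -32 -10 0 0 0 -1.5; 1 -32 -10 0 0 0 -1.5; 1 -31 -11 0 0 0 -1.5; 1 -31 -12 0 0 0 -1.5; 1 -31 -13 0 0 0 -1.6; 1 -29 -4 10 0 0 -0.9; 1 -29 -5 10 0 0 -1"

```text
time: 2.1
eef_pos: [0.4364, 0.2211, 0.2298]
eef_rot: [[-0.99, 0.141, -0.0], [0.141, 0.99, -0.0], [0.0, -0.0, -1.0]]
ft_force: [-0.6, 0.2, -0.8]
width: 0.0856
grip_force: 0.0
```

move_arm:
  motion: "1 -28 -5 10 0 0 -0.9; 1 -28 -6 10 0 0 -1; 1 -28 -6 10 0 0 -0.9; 1 -28 -7 10 0 0 -1; 1 -28 -8 10 0 0 -0.9; 1 -29 -8 10 0 0 -1; 1 0 0 0 0 0 0; 1 0 0 0 0 0 0"

```text
time: 3.1
eef_pos: [0.5993, 0.1651, 0.1699]
eef_rot: [[-0.999, 0.042, -0.001], [0.042, 0.999, 0.0], [0.001, 0.0, -1.0]]
ft_force: [0.2, -0.7, 0.0]
width: 0.0854
grip_force: 0.0
```

move_arm:
  motion: "1 0 0 23 0 0 0; 1 0 0 23 0 0 0; 1 0 0 22 0 0 0; 0.34 0 0 0 0 0 0; 0.34 0 0 0 0 0 0; 0.34 0 0 0 0 0 0; 0.34 0 0 0 0 0 0; 0.34 0 0 0 0 0 0"
  squeeze: 28

```text
time: 4.1
eef_pos: [0.6014, 0.1653, 0.1043]
eef_rot: [[-0.999, 0.042, 0.004], [0.042, 0.999, 0.001], [-0.004, 0.001, -1.0]]
ft_force: [-0.7, 2.1, 6.5]
width: 0.0294
grip_force: 13.1
```

```bash
python3 - <<'E'
from plan import *
st(); shot("scene","g1",(240,140,390,260),5)
E
```

```text
4.1 [0.6014 0.1653 0.1043] yaw 87.6 F [-0.7  2.1  6.5] w 0.0294 g 13.1
```

View pics/g1.png

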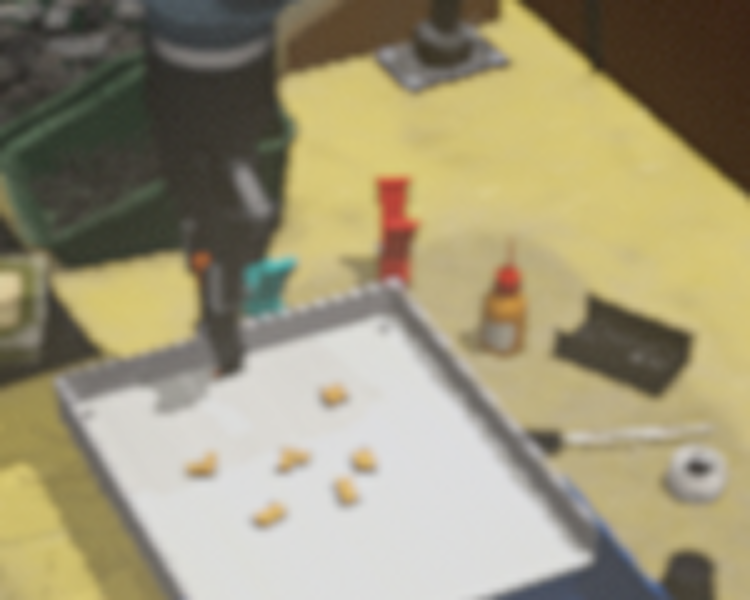

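```bash
python3 - <<'E'
from plan import *
plan([(3,.6005,.1647,.172,87.6,.34),(12,.483,-.052,.16,-2.4,.34)],[600.4,164.7,102,87.6])
E
```

```text
0.34 0 0 -23 0 0 -0; 0.34 0 0 -24 0 0 -0; 0.34 0 0 -23 0 0 -0; 0.34 9 -18 1 0 0 7.5; 0.34 7 -20 1 0 0 7.5; 0.34 4 -20 1 0 0 7.5; 0.34 1 -20 1 0 0 7.5; 0.34 -1 -21 1 0 0 7.5
0.34 -4 -20 1 0 0 7.5; 0.34 -7 -19 1 0 0 7.5; 0.34 -9 -18 1 0 0 7.5; 0.34 -12 -17 1 0 0 7.5; 0.34 -14 -16 1 0 0 7.5; 0.34 -15 -13 1 0 0 7.5; 0.34 -17 -12 1 0 0 7.5; 0.34 0 0 0 0 0 0
[482.7 -51.5 160.   -2.4]
```

move_arm:
  motion: "0.34 0 0 -23 0 0 0; 0.34 0 0 -24 0 0 0; 0.34 0 0 -23 0 0 0; 0.34 9 -18 1 0 0 7.5; 0.34 7 -20 1 0 0 7.5; 0.34 4 -20 1 0 0 7.5; 0.34 1 -20 1 0 0 7.5; 0.34 -1 -21 1 0 0 7.5"

```text
time: 5.15
eef_pos: [0.5496, 0.0743, 0.167]
eef_rot: [[-0.764, 0.645, -0.001], [0.645, 0.764, -0.0], [0.0, -0.001, -1.0]]
ft_force: [0.2, 0.3, -1.1]
width: 0.0294
grip_force: 12.4
```

move_arm:
  motion: "0.34 -4 -20 1 0 0 7.5; 0.34 -7 -19 1 0 0 7.5; 0.34 -9 -18 1 0 0 7.5; 0.34 -12 -17 1 0 0 7.5; 0.34 -14 -16 1 0 0 7.5; 0.34 -15 -13 1 0 0 7.5; 0.34 -17 -12 1 0 0 7.5; 0.34 0 0 0 0 0 0"

```text
time: 6.15
eef_pos: [0.4815, -0.052, 0.16]
eef_rot: [[0.043, 0.999, -0.001], [0.999, -0.043, 0.0], [0.0, -0.001, -1.0]]
ft_force: [-0.2, -0.3, -0.5]
width: 0.0292
grip_force: 12.4
```

```bash
python3 - <<'E'
from plan import *
st(); a=shot("scene","g2",(230,200,330,300),4)
b=shot("top","g2t",(270,170,370,270),4); cv2.imwrite("pics/g2c.png",np.hstack([a,b]))
print(proj("scene",[(.483,-.052,.072)]),proj("top",[(.483,-.052,.072)]))
E
```

```text
6.15 [ 0.4815 -0.052   0.16  ] yaw -2.45 F [-0.2 -0.3 -0.5] w 0.0292 g 12.4
[[279.67738572 265.83998793]] [[336.021223   239.06055841]]
```

View pics/g2c.png

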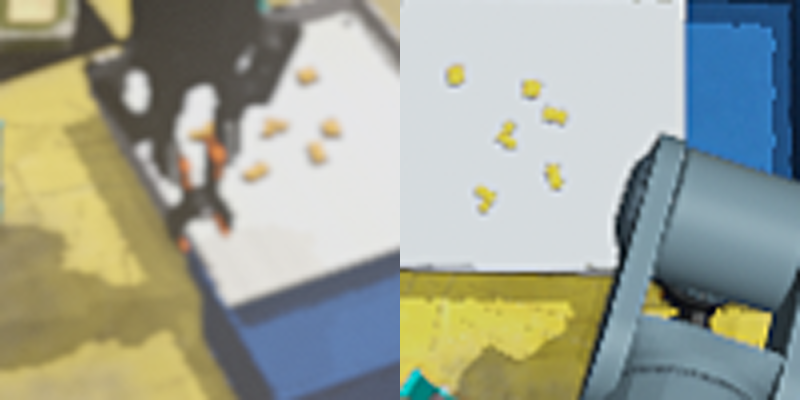

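The left pane shows the jaws open, with orange tips at about (183,243) and (224,232), just above the near rim. The right pane shows the lug's seam hidden under the arm.

```bash
python3 - <<'E'
from plan import *
f=lambda p:np.array(p)/4+[230,200]
for z in(.105,.11,.115): print(z,back("scene",[f((183,246)),f((224,236))],z).round(4).tolist())
for z in(.105,.11,.115): print(proj("scene",[(.4815,-.052,z),(.47,-.052,z),(.493,-.052,z)]).round(1).tolist())
# rim/lug top near point: outer edges in initial scene crop, lug end at (283,375)/4+(205,165)
for p in((281,372),(300,408),(285,395)): print(back("scene",[np.array(p)/4+[205,165]],.072).round(4))
E
```

```text
0.105 [[0.4675, -0.062, 0.105], [0.4944, -0.066, 0.105]]
0.11 [[0.4655, -0.0663, 0.11], [0.4922, -0.0704, 0.11]]
0.115 [[0.4635, -0.0707, 0.115], [0.49, -0.0747, 0.115]]
[[279.0, 257.1], [274.9, 258.6], [283.0, 255.6]]
[[278.9, 255.7], [274.9, 257.2], [283.0, 254.3]]
[[278.9, 254.3], [274.8, 255.8], [283.0, 252.9]]
[[ 0.4851 -0.0214  0.072 ]]
[[ 0.4819 -0.056   0.072 ]]
[[ 0.4784 -0.0413  0.072 ]]
```

move_arm:
  motion: "0.34 0 2 9 0 0 0; 0.34 0 0 9 0 0 0; 0.34 0 0 9 0 0 0; 0.34 0 0 6 0 0 0; 0.34 0 0 3 0 0 0; 0.34 0 0 0 0 0 0; 0.34 0 0 0 0 0 0; 0.34 0 0 0 0 0 0"

```text
time: 7.25
eef_pos: [0.4844, -0.0515, 0.1246]
eef_rot: [[0.042, 0.999, 0.001], [0.999, -0.042, -0.0], [-0.0, 0.001, -1.0]]
ft_force: [-1.2, -0.3, -1.5]
width: 0.029
grip_force: 12.4
```

```bash
python3 - <<'E'
from plan import *
st(); a=shot("scene","g3",(240,210,320,290),7)
E
```

```text
7.25 [ 0.4844 -0.0515  0.1246] yaw -2.41 F [-1.2 -0.3 -1.5] w 0.029 g 12.4
```

View pics/g3.png

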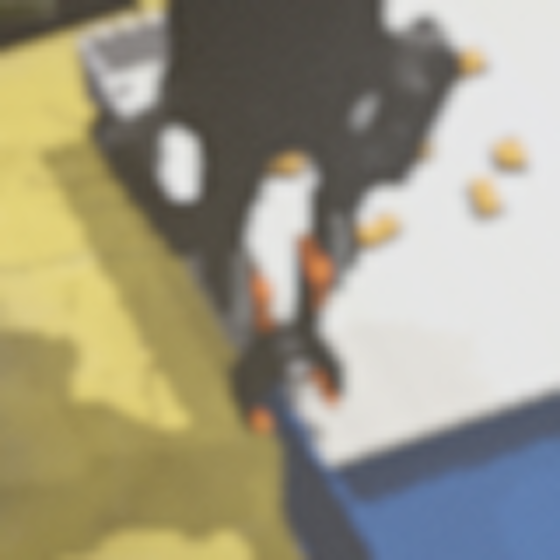

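move_arm:
  motion: "0.34 0 0 3 0 0 0; 0.34 0 0 3 0 0 0; 0.34 0 0 2 0 0 0; 0.34 0 0 0 0 0 0; 0.34 0 0 0 0 0 0; 0.34 0 0 0 0 0 0; 0.34 0 0 0 0 0 0; 0.34 0 0 0 0 0 0"

```text
time: 8.3
eef_pos: [0.4842, -0.0514, 0.1163]
eef_rot: [[0.042, 0.999, 0.0], [0.999, -0.042, -0.0], [-0.0, 0.0, -1.0]]
ft_force: [-0.0, -0.0, -0.4]
width: 0.0293
grip_force: 12.4
```

move_arm:
  motion: "0.34 0 0 2 0 0 0; 0.34 0 0 2 0 0 0; 0.34 0 0 1 0 0 0; 0.34 0 0 0 0 0 0; 0.34 0 0 0 0 0 0; 0.34 0 0 0 0 0 0; 0.34 0 0 0 0 0 0; 0.34 0 0 0 0 0 0"

```text
time: 9.3
eef_pos: [0.4842, -0.0514, 0.1113]
eef_rot: [[0.042, 0.999, 0.0], [0.999, -0.042, -0.0], [-0.0, 0.0, -1.0]]
ft_force: [-0.3, -0.3, 0.1]
width: 0.0293
grip_force: 12.4
```

```bash
python3 - <<'E'
from plan import *
st(); a=shot("scene","g4",(240,210,320,290),7)
im=cv2.imread('pics/raw_g4.png'); h=cv2.cvtColor(im,cv2.COLOR_BGR2HSV); m=cv2.inRange(h,(0,120,90),(14,255,255)); k=np.zeros_like(m);k[235:280,270:292]=1
n,_,s,c=cv2.connectedComponentsWithStats(m*k)
for i in range(1,n):
  if s[i,4]>2: print(c[i].round(1),s[i].tolist(),((c[i]-[240,210])*7).round())
# expected tip rows at given z
for z in(.047,.052,.057,.062,.067): print(z,proj("scene",[(.472,-.052,z),(.498,-.052,z)]).round(1).tolist())
E
```

```text
9.3 [ 0.4842 -0.0514  0.1113] yaw -2.4 F [-0.3 -0.3  0.1] w 0.0293 g 12.4
[284.6 251.6] [283, 248, 4, 8, 20] [312. 291.]
[276.9 256.8] [276, 254, 3, 7, 10] [258. 328.]
[286.2 268.6] [286, 267, 2, 4, 5] [323. 410.]
0.047 [[276.0, 273.8], [284.9, 270.4]]
0.052 [[276.0, 272.5], [284.9, 269.1]]
0.057 [[276.0, 271.2], [284.9, 267.8]]
0.062 [[275.9, 269.9], [284.9, 266.5]]
0.067 [[275.9, 268.6], [284.9, 265.2]]
```

move_arm:
  motion: "0.34 0 0 2 0 0 0; 0.34 0 0 2 0 0 0; 0.34 0 0 1 0 0 0; 0.34 0 0 0 0 0 0; 0.34 0 0 0 0 0 0; 0.34 0 0 0 0 0 0; 0.34 0 0 0 0 0 0; 0.34 0 0 0 0 0 0"

```text
time: 10.35
eef_pos: [0.4842, -0.0514, 0.1063]
eef_rot: [[0.042, 0.999, 0.0], [0.999, -0.042, -0.0], [-0.0, 0.0, -1.0]]
ft_force: [1.2, -0.7, -0.6]
width: 0.0295
grip_force: 12.4
```

move_arm:
  motion: "0.34 0 0 2 0 0 0; 0.34 0 0 1 0 0 0; 0.34 0 0 0 0 0 0; 0.34 0 0 0 0 0 0; 0.45 0 0 0 0 0 0; 0.55 0 0 0 0 0 0; 0.65 0 0 0 0 0 0; 0.75 0 0 0 0 0 0"

```text
time: 11.35
eef_pos: [0.484, -0.0513, 0.1032]
eef_rot: [[0.042, 0.999, -0.001], [0.999, -0.042, 0.0], [0.0, -0.001, -1.0]]
ft_force: [-0.3, -0.5, 0.3]
width: 0.0639
grip_force: 0.0
```

move_arm:
  motion: "0.9 0 0 0 0 0 0; 1 0 0 0 0 0 0; 1 0 0 0 0 0 0; 1 0 0 -15 0 0 0; 1 0 0 -20 0 0 0; 1 0 0 -25 0 0 0; 1 0 0 -30 0 0 0; 1 0 0 -20 0 0 0"

```text
time: 12.35
eef_pos: [0.4849, -0.0516, 0.2162]
eef_rot: [[0.042, 0.999, 0.003], [0.999, -0.042, -0.001], [-0.001, 0.003, -1.0]]
ft_force: [0.2, 0.9, -0.9]
width: 0.0852
grip_force: 0.0
```

```bash
python3 - <<'E'
from plan import *
st(); a=shot("scene","g5",(225,180,345,300),5)
E
```

```text
12.35 [ 0.4849 -0.0516  0.2162] yaw -2.4 F [ 0.2  0.9 -0.9] w 0.0852 g 0.0
```

View pics/g5.png

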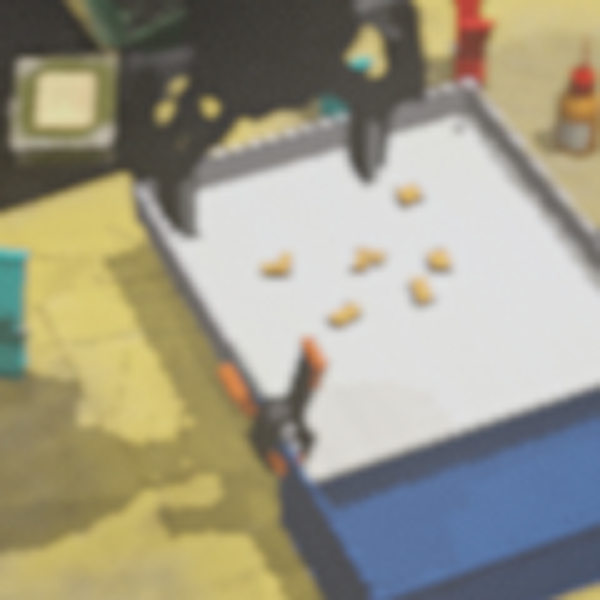

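The clamp now sits on the near lug and rim, at about (280,430) in the crop, with handles level and the tray in place. Next is the scraper.

```bash
python3 - <<'E'
from plan import *
im=cv2.imread('pics/raw_top0.png'); h=cv2.cvtColor(im,cv2.COLOR_BGR2HSV); m=cv2.inRange(h,(8,50,120),(22,190,255)); k=np.zeros_like(m);k[228:258,424:445]=1
v,u=np.nonzero(m*k); P=back("top",np.c_[u,v],.076)[:,:2]; c=P.mean(0); w,V=np.linalg.eigh(np.cov((P-c).T)); print(c,np.degrees(np.arctan2(V[1,1],V[0,1])),np.sqrt(w*12))
plan([(11,.461,-.354,.19,-80,1),(5,.461,-.354,.042,-80,1)],[484.2,-51.5,216,-2.4])
E
```

```text
[ 0.46135087 -0.35447692] -167.43389449566948 [0.02253501 0.06461736]
1 -28 -1 2 0 0 7.1; 1 -27 2 2 0 0 7; 1 -27 6 2 0 0 7.1; 1 -26 9 2 0 0 7; 1 -25 12 3 0 0 7.1; 1 -23 15 2 0 0 7; 1 -21 18 3 0 0 7.1; 1 -19 20 2 0 0 7
1 -16 23 3 0 0 7.1; 1 -13 24 2 0 0 7; 1 -9 26 3 0 0 7.1; 1 0 0 30 0 0 -0; 1 0 0 30 0 0 -0; 1 0 0 29 0 0 -0; 1 0 0 30 0 0 -0; 1 -1 0 29 0 0 -0
[ 460.6 -354.3   42.   -80. ]
```

move_arm:
  motion: "1 -28 -1 2 0 0 7; 1 -27 2 2 0 0 7; 1 -27 6 2 0 0 7; 1 -26 9 2 0 0 7; 1 -25 12 3 0 0 7; 1 -23 15 2 0 0 7; 1 -21 18 3 0 0 7; 1 -19 20 2 0 0 7"

```text
time: 13.4
eef_pos: [0.4669, -0.2723, 0.1955]
eef_rot: [[0.854, 0.52, 0.0], [0.52, -0.854, -0.0], [0.0, 0.0, -1.0]]
ft_force: [1.2, 0.5, 0.3]
width: 0.0854
grip_force: 0.0
```

move_arm:
  motion: "1 -16 23 3 0 0 7; 1 -13 24 2 0 0 7; 1 -9 26 3 0 0 6; 1 0 0 30 0 0 0; 1 0 0 30 0 0 0; 1 0 0 29 0 0 0; 1 0 0 30 0 0 0; 1 -1 0 29 0 0 0"

```text
time: 14.4
eef_pos: [0.462, -0.3544, 0.0387]
eef_rot: [[0.98, 0.201, 0.0], [0.201, -0.98, -0.0], [0.0, 0.0, -1.0]]
ft_force: [-0.3, 0.4, 0.5]
width: 0.0855
grip_force: 0.0
```

move_arm:
  motion: "0.2 0 0 0 0 0 0; 0.1 0 0 0 0 0 0; 0.1 0 0 0 0 0 0; 0.1 0 0 0 0 0 0; 0.1 0 0 0 0 0 0; 0.1 0 0 0 0 0 0; 0.1 0 0 -5 0 0 0; 0.1 0 0 -10 0 0 0"
  squeeze: 50

```text
time: 15.4
eef_pos: [0.4613, -0.3536, 0.0539]
eef_rot: [[0.98, 0.201, -0.001], [0.201, -0.98, 0.002], [-0.001, -0.002, -1.0]]
ft_force: [-0.3, -0.2, -1.5]
width: 0.0209
grip_force: 51.3
```

```bash
python3 - <<'E'
from plan import *
st()
E
```

```text
15.4 [ 0.4613 -0.3536  0.0539] yaw -78.4 F [-0.3 -0.2 -1.5] w 0.0209 g 51.3
```

```bash
cat >> plan.py <<'E'
B0=np.array([.6015,.0435]); BY=np.radians(-2.4)
def b2w(x,y): c,s=np.cos(BY),np.sin(BY); return B0[0]+(c*x-s*y)/1e3,B0[1]+(s*x+c*y)/1e3
def w2b(x,y): c,s=np.cos(BY),np.sin(BY); d=np.array([x,y])-B0; return (np.array([c*d[0]+s*d[1],-s*d[0]+c*d[1]])*1e3).round()
E
python3 - <<'E'
from plan import *
for c in((.647,.102),(.635,.043),(.613,.026),(.598,.063),(.566,.028),(.55,.081)): print(w2b(*c))
print("clamp start",w2b(.6,.164),"lug",w2b(.483,-.052), "openedge", back("top",[np.array((347,200))/3.8+[250,150]],.047), b2w(0,-120))
x,y=b2w(-20,97)
plan([(3,.461,-.354,.15,-78.4,.1),(7,.6,-.2,.165,-84,.1),(10,x,y,.165,-92.4,.1),(4,x,y,.09,-92.4,.1)],[461.3,-354,54,-78.4])
E
```

```text
[43. 60.]
[33.  1.]
[ 12. -17.]
[-4. 19.]
[-35. -17.]
[-53.  35.]
clamp start [ -7. 120.] lug [-114. -100.] openedge [[ 0.59761316 -0.07612777  0.047     ]] (np.float64(0.596474921552496), np.float64(-0.07639473961186301))
0.1 0 0 -32 0 0 -0; 0.1 0 0 -32 0 0 -0; 0.1 0 0 -32 0 0 -0; 0.1 24 -18 -2 0 0 0.8; 0.1 24 -18 -2 0 0 0.8; 0.1 23 -18 -2 0 0 0.8; 0.1 23 -18 -2 0 0 0.8; 0.1 23 -19 -2 0 0 0.8
0.1 22 -19 -2 0 0 0.8; 0.1 22 -20 -3 0 0 0.8; 0.1 2 -34 0 0 0 0.8; 0.1 2 -34 0 0 0 0.8; 0.1 1 -34 0 0 0 0.9; 0.1 1 -34 0 0 0 0.8; 0.1 0 -34 0 0 0 0.9; 0.1 0 -34 0 0 0 0.8
0.1 -1 -34 0 0 0 0.9; 0.1 -1 -34 0 0 0 0.8; 0.1 -2 -35 0 0 0 0.9; 0.1 -3 -34 0 0 0 0.8; 0.1 0 0 19 0 0 0; 0.1 0 0 19 0 0 0; 0.1 0 0 18 0 0 0; 0.1 0 0 19 0 0 0
[585.2 141.2  90.  -92.4]
```

move_arm:
  motion: "0.1 0 0 -32 0 0 0; 0.1 0 0 -32 0 0 0; 0.1 0 0 -32 0 0 0; 0.1 24 -18 -2 0 0 0.8; 0.1 24 -18 -2 0 0 0.8; 0.1 23 -18 -2 0 0 0.8; 0.1 23 -18 -2 0 0 0.8; 0.1 23 -19 -2 0 0 0.8"

```text
time: 16.4
eef_pos: [0.5617, -0.2435, 0.1605]
eef_rot: [[0.991, 0.132, -0.0], [0.132, -0.991, 0.0], [-0.0, -0.0, -1.0]]
ft_force: [-0.8, 0.9, -1.3]
width: 0.0212
grip_force: 51.3
```

move_arm:
  motion: "0.1 22 -19 -2 0 0 0.8; 0.1 22 -20 -3 0 0 0.8; 0.1 2 -34 0 0 0 0.8; 0.1 2 -34 0 0 0 0.8; 0.1 1 -34 0 0 0 0.9; 0.1 1 -34 0 0 0 0.8; 0.1 0 -34 0 0 0 0.9; 0.1 0 -34 0 0 0 0.8"

```text
time: 17.4
eef_pos: [0.5917, 0.005, 0.1655]
eef_rot: [[1.0, 0.017, -0.0], [0.017, -1.0, 0.0], [-0.0, -0.0, -1.0]]
ft_force: [-0.1, 0.2, -1.2]
width: 0.0216
grip_force: 51.2
```

move_arm:
  motion: "0.1 -1 -34 0 0 0 0.9; 0.1 -1 -34 0 0 0 0.8; 0.1 -2 -35 0 0 0 0.9; 0.1 -3 -29 0 0 0 0.8; 0.1 0 0 19 0 0 0; 0.1 0 0 19 0 0 0; 0.1 0 0 18 0 0 0; 0.1 0 0 19 0 0 0"

```text
time: 18.4
eef_pos: [0.5855, 0.1351, 0.0886]
eef_rot: [[0.999, -0.043, -0.001], [-0.043, -0.999, -0.0], [-0.001, 0.0, -1.0]]
ft_force: [0.3, 0.3, -1.1]
width: 0.0213
grip_force: 51.2
```

move_arm:
  motion: "0.1 0 0 3 0 0 0; 0.1 0 0 3 0 0 0; 0.1 0 0 1 0 0 0; 0.1 0 0 1 0 0 0; 0.1 0 0 0 0 0 0; 0.1 0 0 0 0 0 0; 0.1 0 0 0 0 0 0; 0.1 0 0 0 0 0 0"

```text
time: 19.4
eef_pos: [0.5862, 0.1358, 0.084]
eef_rot: [[0.999, -0.042, 0.001], [-0.042, -0.999, -0.0], [0.001, 0.0, -1.0]]
ft_force: [-4.1, -1.5, 5.0]
width: 0.0215
grip_force: 52.1
```

move_arm:
  motion: "0.1 0 6 -1 0 0 0; 0.1 0 12 0 0 0 0; 0.1 0 16 0 0 0 0; 0.1 0 16 0 0 0 0; 0.1 0 16 0 0 0 0; 0.1 0 16 0 0 0 0; 0.1 0 16 0 0 0 0; 0.1 0 16 0 0 0 0"

```text
time: 20.4
eef_pos: [0.5815, 0.0211, 0.0841]
eef_rot: [[0.999, -0.043, 0.001], [-0.043, -0.999, 0.001], [0.001, -0.001, -1.0]]
ft_force: [0.3, 5.5, 5.7]
width: 0.0215
grip_force: 52.3
```

move_arm:
  motion: "0.1 0 16 0 0 0 0; 0.1 0 16 0 0 0 0; 0.1 0 16 0 0 0 0; 0.1 0 16 0 0 0 0; 0.1 0 16 0 0 0 0; 0.1 0 16 0 0 0 0; 0.1 0 8 0 0 0 0; 0.1 0 0 0 0 0 0"

```text
time: 21.4
eef_pos: [0.5768, -0.0838, 0.084]
eef_rot: [[0.999, -0.043, 0.001], [-0.043, -0.999, -0.001], [0.001, 0.001, -1.0]]
ft_force: [0.1, 0.0, 5.7]
width: 0.0212
grip_force: 52.1
```

move_arm:
  motion: "0.1 0 0 -15 0 0 0; 0.1 0 0 -25 0 0 0; 0.1 10 -30 0 0 0 0; 0.1 10 -40 0 0 0 0; 0.1 10 -45 0 0 0 0; 0.1 10 -45 0 0 0 0; 0.1 5 -40 0 0 0 0; 0.1 0 -16 0 0 0 0"

```text
time: 22.4
eef_pos: [0.6302, 0.1331, 0.123]
eef_rot: [[0.999, -0.04, -0.001], [-0.04, -0.999, -0.001], [-0.001, 0.001, -1.0]]
ft_force: [0.1, -0.9, -2.1]
width: 0.0214
grip_force: 51.2
```

```bash
python3 - <<'E'
from plan import *
st(); a=shot("scene","h1",(240,165,400,325),3.7)
E
```

```text
22.4 [0.6302 0.1331 0.123 ] yaw -92.28 F [ 0.1 -0.9 -2.1] w 0.0214 g 51.2
```

View pics/h1.png

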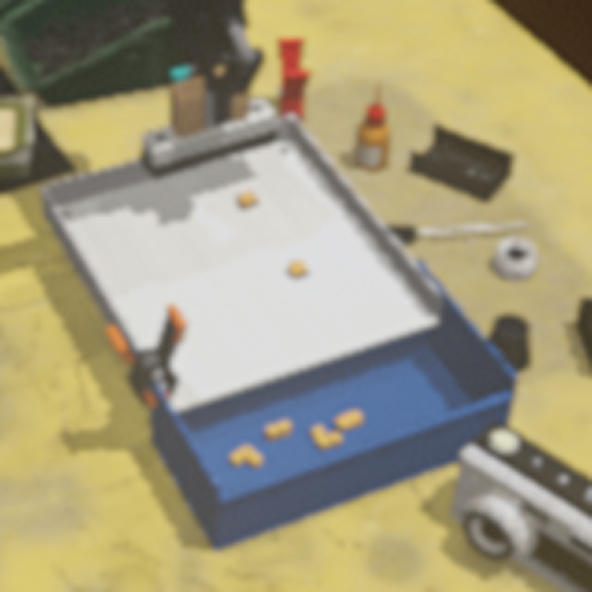

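The picture shows four offcuts in the tray and two left on the plate at (247,200) and (297,269). The clamp and tray are unmoved. The second pass, at board x ≈ +25, covers both.

move_arm:
  motion: "0.1 0 0 15 0 0 0; 0.1 0 0 15 0 0 0; 0.1 0 0 9 0 0 0; 0.1 0 0 0 0 0 0; 0.1 0 10 0 0 0 0; 0.1 0 16 0 0 0 0; 0.1 0 16 0 0 0 0; 0.1 0 16 0 0 0 0"

```text
time: 23.45
eef_pos: [0.6279, 0.0724, 0.084]
eef_rot: [[0.999, -0.043, -0.0], [-0.043, -0.999, -0.0], [-0.0, 0.0, -1.0]]
ft_force: [-0.0, 0.5, -1.6]
width: 0.0213
grip_force: 49.4
```

move_arm:
  motion: "0.1 0 16 0 0 0 0; 0.1 0 16 0 0 0 0; 0.1 0 16 0 0 0 0; 0.1 0 16 0 0 0 0; 0.1 0 16 0 0 0 0; 0.1 0 16 0 0 0 0; 0.1 0 16 0 0 0 0; 0.1 0 16 0 0 0 0"

```text
time: 24.45
eef_pos: [0.6228, -0.0549, 0.0843]
eef_rot: [[0.999, -0.042, 0.0], [-0.042, -0.999, -0.0], [0.0, 0.0, -1.0]]
ft_force: [1.0, -1.0, -1.4]
width: 0.0215
grip_force: 49.4
```

move_arm:
  motion: "0.1 0 16 0 0 0 0; 0.1 0 12 0 0 0 0; 0.1 0 0 0 0 0 0; 0.1 0 0 0 0 0 0; 0.1 0 0 -15 0 0 0; 0.1 0 0 -25 0 0 0; 0.1 0 0 -30 0 0 0; 0.1 0 0 0 0 0 0"

```text
time: 25.45
eef_pos: [0.624, -0.0821, 0.1584]
eef_rot: [[0.999, -0.041, 0.007], [-0.041, -0.999, -0.002], [0.007, 0.002, -1.0]]
ft_force: [0.6, 0.4, -1.4]
width: 0.0212
grip_force: 49.3
```

```bash
python3 - <<'E'
from plan import *
st(); s=manip.state(); shot("top","h2")
im=cv2.imread('pics/raw_top0.png'); im=cv2.imread('pics/raw_h2.png'); shot("scene","h3",(240,165,400,325),3.7)
def bl(n,f,box,lo,hi,z):
    h=cv2.cvtColor(cv2.imread(f),cv2.COLOR_BGR2HSV); m=cv2.inRange(h,lo,hi); q=np.zeros_like(m)
    cv2.fillPoly(q,[proj(n,box).astype(int)],1); c=cv2.connectedComponentsWithStats(m*q)
    for i in range(1,len(c[2])):
        if c[2][i,4]>2: print(n,z,back(n,[c[3][i]],z).round(3)[0],c[2][i,4])
for n,f in(("top","pics/raw_h2.png"),("scene","pics/raw_h3.png")):
    pl=[(*b2w(a,b),.047) for a,b in((-104,-118),(104,-118),(104,112),(-104,112))]; bl(n,f,pl,(10,60,60),(40,255,255),.051)
    tr=[(*b2w(a,b),.008) for a,b in((-112,-125),(112,-125),(112,-212),(-112,-212))]; bl(n,f,tr,(10,60,60),(40,255,255),.008)
y0=s['eef_pos']*1e3
plan([(8,.461,-.3535,.165,-78.4,.1),(4,.461,-.3535,.06,-78.4,.1)],[y0[0],y0[1],y0[2],-92.3])
E
```

```text
25.45 [ 0.624  -0.0821  0.1584] yaw -92.36 F [ 0.6  0.4 -1.4] w 0.0212 g 49.3
scene 0.051 [0.677 0.027 0.051] 153
scene 0.051 [0.533 0.002 0.051] 41
scene 0.008 [ 0.621 -0.107  0.008] 108
scene 0.008 [ 0.568 -0.09   0.008] 23
scene 0.008 [ 0.535 -0.102  0.008] 27
0.1 -19 35 -1 0 0 -1.7; 0.1 -20 34 -1 0 0 -1.7; 0.1 -21 34 -1 0 0 -1.7; 0.1 -22 33 -1 0 0 -1.8; 0.1 -23 32 -1 0 0 -1.7; 0.1 -24 31 -1 0 0 -1.8; 0.1 -25 31 0 0 0 -1.7; 0.1 -26 30 -1 0 0 -1.8
0.1 0 0 26 0 0 0; 0.1 0 0 26 0 0 0; 0.1 0 0 27 0 0 0; 0.1 0 0 26 0 0 0; 0.1 0 0 0 0 0 0; 0.1 0 0 0 0 0 0; 0.1 0 0 0 0 0 0; 0.1 0 0 0 0 0 0
[ 460.8 -353.9   60.4  -78.4]
```

move_arm:
  motion: "0.1 -19 35 -1 0 0 -1.7; 0.1 -20 34 -1 0 0 -1.7; 0.1 -21 34 -1 0 0 -1.7; 0.1 -22 33 -1 0 0 -1.8; 0.1 -23 32 -1 0 0 -1.7; 0.1 -24 31 -1 0 0 -1.8; 0.1 -25 31 0 0 0 -1.7; 0.1 -26 30 -1 0 0 -1.8"

```text
time: 26.55
eef_pos: [0.4565, -0.3534, 0.1593]
eef_rot: [[0.98, 0.2, -0.002], [0.2, -0.98, 0.003], [-0.002, -0.003, -1.0]]
ft_force: [0.5, -0.8, -1.3]
width: 0.0214
grip_force: 49.4
```

```bash
cat > chk.py <<'E'
from plan import *
st(); shot("top","k2"); shot("scene","k3")
for n,f in(("top","pics/raw_k2.png"),("scene","pics/raw_k3.png")):
    h=cv2.cvtColor(cv2.imread(f),cv2.COLOR_BGR2HSV); m=cv2.inRange(h,(10,60,60),(40,255,255))
    for nm,z,box in(("plate",.051,((-104,-118),(104,-118),(104,112),(-104,112))),("tray",.008,((-112,-120),(112,-120),(112,-212),(-112,-212)))):
        q=np.zeros_like(m); cv2.fillPoly(q,[proj(n,[(*b2w(*b),z-.003) for b in box]).astype(int)],1); c=cv2.connectedComponentsWithStats(m*q)
        for i in range(1,len(c[2])):
            if c[2][i,4]>2: print(n,nm,w2b(*back(n,[c[3][i]],z)[0][:2]),c[2][i,4],c[3][i].round())
E
python3 chk.py
```

```text
26.55 [ 0.4565 -0.3534  0.1593] yaw -78.44 F [ 0.5 -0.8 -1.3] w 0.0214 g 49.4
top plate [ -88. -108.] 17 [338. 231.]
top tray [  42. -138.] 10 [346. 192.]
top tray [  33. -149.] 32 [349. 195.]
top tray [  -1. -153.] 19 [350. 205.]
top tray [ -27. -134.] 12 [344. 214.]
top tray [ -60. -146.] 20 [348. 224.]
top tray [ -83. -121.] 11 [340. 231.]
scene tray [ -33. -135.] 6 [313. 282.]
scene tray [ -60. -148.] 27 [306. 288.]
scene tray [ -42. -200.] 94 [321. 300.]
```

move_arm:
  motion: "0.1 0 0 30 0 0 0; 0.1 0 0 30 0 0 0; 0.1 0 0 30 0 0 0; 0.1 0 0 10 0 0 0; 0.1 0 0 0 0 0 0; 0.1 0 0 0 0 0 0; 0.1 0 0 0 0 0 0; 0.1 0 0 0 0 0 0"

```text
time: 27.65
eef_pos: [0.4584, -0.3537, 0.0621]
eef_rot: [[0.98, 0.199, 0.001], [0.199, -0.98, -0.001], [0.001, 0.001, -1.0]]
ft_force: [-0.4, 0.0, -1.4]
width: 0.0213
grip_force: 49.4
```

move_arm:
  motion: "0.1 3 0 6 0 0 0; 0.1 0 0 8 0 0 0; 0.1 0 0 5 0 0 0; 0.1 0 0 2 0 0 0; 0.1 0 0 1 0 0 0; 0.1 0 0 0 0 0 0; 0.1 0 0 0 0 0 0; 0.1 0 0 0 0 0 0"

```text
time: 28.65
eef_pos: [0.4609, -0.3526, 0.041]
eef_rot: [[0.98, 0.199, -0.001], [0.199, -0.98, 0.001], [-0.001, -0.001, -1.0]]
ft_force: [-5.9, 4.6, 12.9]
width: 0.0216
grip_force: 51.5
```

move_arm:
  motion: "0.1 0 0 -1 0 0 0; 0.1 0 0 0 0 0 0; 0.35 0 0 0 0 0 0; 0.6 0 0 0 0 0 0; 1 0 0 0 0 0 0; 1 0 0 0 0 0 0; 1 0 0 0 0 0 0; 1 0 0 0 0 0 0"

```text
time: 29.65
eef_pos: [0.4609, -0.3527, 0.0403]
eef_rot: [[0.98, 0.199, 0.0], [0.199, -0.98, -0.0], [0.0, 0.0, -1.0]]
ft_force: [0.5, -0.1, 0.0]
width: 0.0854
grip_force: 0.0
```

move_arm:
  motion: "1 0 0 -15 0 0 0; 1 0 0 -25 0 0 0; 1 0 0 -35 0 0 0; 1 0 0 -35 0 0 0; 1 0 0 -30 0 0 0; 1 0 0 -20 0 0 0; 1 0 0 0 0 0 0; 1 0 0 0 0 0 0"

```text
time: 30.65
eef_pos: [0.4604, -0.3522, 0.199]
eef_rot: [[0.98, 0.199, -0.001], [0.199, -0.98, 0.002], [-0.001, -0.002, -1.0]]
ft_force: [-0.6, -0.8, -1.1]
width: 0.0855
grip_force: 0.0
```

```bash
python3 chk.py; python3 - <<'E'
import cv2
im=cv2.imread('pics/raw_k3.png')[165:415,240:400]; cv2.imwrite('pics/final.png',cv2.resize(im,None,fx=2.4,fy=2.4,interpolation=cv2.INTER_CUBIC))
E
```

```text
30.65 [ 0.4604 -0.3522  0.199 ] yaw -78.51 F [-0.6 -0.8 -1.1] w 0.0855 g 0.0
top plate [ -88. -108.] 17 [338. 231.]
top tray [  42. -138.] 10 [346. 192.]
top tray [  44. -152.] 14 [350. 192.]
top tray [  24. -146.] 17 [348. 198.]
top tray [  -1. -153.] 19 [350. 205.]
top tray [ -27. -134.] 12 [344. 214.]
top tray [ -60. -146.] 20 [348. 224.]
top tray [ -83. -121.] 11 [340. 231.]
scene plate [-70. -47.] 42 [287. 253.]
scene tray [ -23. -187.] 263 [325. 294.]
scene tray [  32. -209.] 6 [348. 293.]
```

View pics/final.png

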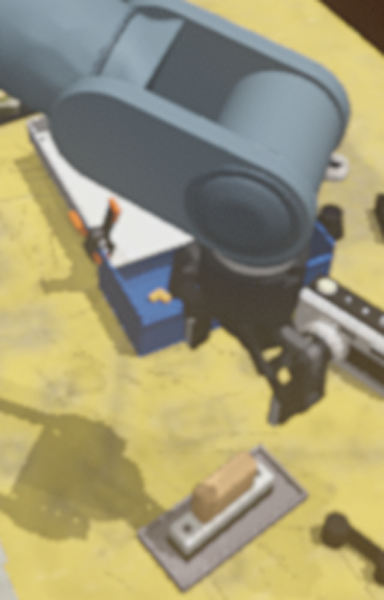

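The scraper stands in its rest at about (225,500), the clamp is still on the lug at (100,235), and the top view shows six offcuts in the tray with none on the plate.

```bash
python3 -c "
from rig import manip
print(manip.sign_off())"
```

```text
the job is handed in; nothing more can be done
None
```

I handed the job in at about 31 s: the clamp holds the tray's near lug to the board's rim, all six offcuts are in the tray, and the scraper is back in its rest. I steered clear of the oiler and the loupe but didn't measure them again at the end, and `sign_off` returned no verdict.

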